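# Change the foil roll on the gilding bench

## Task

The foil stand on the lacquer bench has run out: take the empty cardboard core off its upright spindle and load the gold foil roll in its place, lowering it fully home without letting it drop. The empty core goes in the blue scrap tray. Leave the silver roll, the brush and the paint pot where they are.

Things in the scene. Friction and masses are not known exactly. Their poses are not given: they have to be found in the camera images.
- stand: foil stand, screwed to the bench: a dark round base plate, 84 diameter and 12 high, with a bright steel spindle 23 in diameter standing upright at its centre. The spindle's straight part ends 85 above the bench; above that it tapers to 10 diameter at its tip, 97 above the bench. Origin: centre of the base's underside, on the bench; z is up along the spindle; sizes in mm
- stand_seat (a point): point on the spindle's axis at the top face of the base plate, 12 above the bench: the bottom end of a fully home roll or core rests here; sizes in mm
- spent_core: empty brown cardboard core, a stiff open tube 32 outside and 26 inside diameter, 70 long, 30 g, loose. At the start it stands on the spindle, resting on the base plate. Origin: centre of its lower end; z along its axis, up at the start; sizes in mm
- core_mid (a point): middle of the empty core, on its axis, 35 from each end; sizes in mm
- gold_roll: full roll of gold foil, loose, standing upright on the bench, about 0.11 to 0.23 kg: the same brown core (32 outside, 26 bore right through, 70 long) with a stiff wound band of gold foil 52 in diameter and 50 wide around it; 10 of bare core shows at each end. Origin: centre of the lower end of its core; z along the axis, up; sizes in mm
- silver_roll: roll of silver foil, the same size and shape as the gold one, standing upright on the bench; not needed. Origin: centre of its lower end; z up. It may stand in either of two places, changing with the gold roll; sizes in mm
- scrap_tray: open blue scrap tray, fixed to the bench: 170 (its x) by 150 (its y) outside, 45 high, walls and floor about 4 thick. Origin: centre of its underside; z up; sizes in mm
- brush: paint brush, 160 long, lying on the bench. Origin: under its middle; x along it; bystander; sizes in mm
- paint_pot: small white paint pot with green lid, 44 diameter, 45 high. Origin: centre of its underside; bystander; sizes in mm
There are look-alikes about, which are no part of the job. Of the things that look like the gold_roll, the largest one is meant.

How it is judged:
By the outcome, as a careful person would: the job done as asked, in the order asked, and still so for the second after the job is handed in, with the robot touching nothing.
It also fails if it takes over 72 s, if anything falls off the work surface, if the arm or the gripper's body presses on something with over 40 N, if the wrist force passes 120 N, or if a joint passes its speed limit or range.

## Robot

A 6-joint arm with a two-finger parallel gripper is mounted at the origin on the work surface. World frame = base frame: x ahead of the robot, y to its left, z up, the work surface at z = 0. Lengths are in mm, angles in degrees, forces in N, time in s.
With the tool pointing down it reaches from about 350 to 850 mm from the base axis. Payload 8.1 kg.
Tool frame: the origin (TCP) lies midway between the tips of the shut fingers; the grasp point (between the pads) lies 19 mm behind it; z points along the fingers, y is the line along which they close (so a half turn about z gives the same grasp; the last joint's range is limited). The gripper opens to 85 mm and grips with 20 to 120 N. Pads are 22 mm wide; open, the fingers measure 114 mm over their backs; the gripper's body (76 mm by 85 mm) begins 54 mm behind the grasp point. The pads swing forward as they close: fully open they stand 13 mm farther back than shut.
Start: joints at [58.934, 7.471, 85.268, -0, 87.261, -4.893], TCP at [264.627, 538.496, 231.292] pointing down, gripper open.
Joint ranges: [-169.43, 169.43], [-51.17, 129.36], [1.28, 143.12], [-76.62, 256.62], [0, 156.53], [-152.29, 152.29]. Speed limits (degrees/s): [136.94, 136.94, 159.86, 180, 180, 180].

## Interface

Orientations are given as [roll, pitch, yaw] about the fixed x, y, z axes, in that order (R = Rz(yaw) Ry(pitch) Rx(roll)).
In Python, from bench import sensors, optics, r gives the robot as it stands.
- The arm moves only by the tool apply_moves, never from a script. Its argument "targets" is a list of rows, each a list of 7 numbers: the shift along the tool's x, y, z in mm, then the turn, a rotation vector about the tool's x, y, z in rad, then the closure, from 0 (fully open) to 1 (shut). In form: [[x, y, z, wx, wy, wz, claw], ...]. A call has 1 to 20 rows; each row shifts and turns the commanded pose from where the row before left it, along the tool's axes as they then stand; what a row does not reach is not made up. A row lasts 1/8 s, in which the tool goes at most 62.5 mm and 10.7 degrees, less where a joint would pass 70% of its speed; a pose out of reach is approached as far as the arm can. A call is refused whole if a number of a shift passes 62.5 or a number of a turn 0.188, either way. A call with a gripper value outside its range is refused whole. The fingers move at their own pace and stop on an object; "force" is the grip in N (left out, the last holds). Time passes only in rows, so rows that do not move let the fingers close. It gives the time, the measured TCP pose, the force, the opening and the grip force at its end, in the units of the state.
- sensors.sense(): the state, without advancing time (a new reading comes with each control period).
- optics.snapshot(name): name is "scene" or "top" or "wrist"; returns the picture (420x560x3 uint8, red, green, blue); there is no depth.
- optics.get_calibration(name): a dict with "camera_matrix" (3x3 intrinsics, pixels), "pose" (4x4, takes a point from camera to world coordinates). Camera axes: x right, y down, z forward; pixel columns grow to the right and rows downward; lengths in mm; the calibration is good to about 2 mm. A picture is of the moment at which its call begins: read the wrist's pose just before it. get_calibration takes no time and is no camera call; for the wrist camera it gives the pose at the moment of the call.
- r.hand_in(): hands the job in; it is judged then, once.
The state is a dict: "time": time; "joint_pos": joint angles; "qd": joint speeds; "joint_efforts": joint torques, N m; "tool_pos": TCP position; "tcp_rot": TCP orientation; "ft_force": force on the tool from outside, world axes, zero at the start; "wrist_torque": the same for the moment, N m; "finger_gap": finger opening in mm; "grip_force": force on a finger pad.
Only numpy, scipy, OpenCV 4.12 (cv2) and the standard library are available. Lean on these libraries where they do the work, as an engineer would, in place of code of your own. Each camera call takes 0.05 s, during which the arm holds its last target. There are 200 camera calls.

## Working session

There is one attempt and no reset: what is moved stays moved. The work goes in short steps, Python scripts to look and compute and a tool call to move; the robot and the scene stay as the last step left them, time stands still between calls to the robot, and variables do not carry over. Pictures are saved under pics/ and viewed, at most 10 in all, crops included, and the job is handed in when it is done.

Besides the shell and the picture viewer there is one more tool, called as name(argument=value, ...), one argument or row to a line, values as JSON. apply_moves: Moves the arm, as the interface text tells. Its arguments: {"type":"object","properties":{"targets":{"type":"array"},"force":{"type":"number"}},"required":["targets"]}

```bash
mkdir -p pics; ls; python3 - <<'E'
from bench import sensors, optics, r
import cv2
print(sensors.sense())
for n in ("scene","top"):
    im=optics.snapshot(n); cv2.imwrite(f"pics/{n}0.png",im[:,:,::-1])
    print(optics.get_calibration(n))
E
```

```text
pics
{'time': 0.0, 'joint_pos': array([ 5.89320665e+01,  7.51501494e+00,  8.53304064e+01, -2.00904215e-03,
        8.72622350e+01, -4.89123575e+00]), 'qd': array([-0.08913562,  0.01831956,  0.00383603, -0.02085696,  0.04036915,
       -0.06022566]), 'joint_efforts': array([-2.52841583e-04, -5.69410586e+01, -5.00544333e+01, -4.31786812e-04,
        1.51517481e-02, -2.81658413e-05]), 'tool_pos': array([264.36723215, 537.99129264, 230.23461243]), 'tcp_rot': array([-1.79892565e+02, -7.18000113e-03,  1.53823393e+02]), 'ft_force': array([ 0.70966325, -0.09969809,  0.87269798]), 'wrist_torque': array([ 0.01002855,  0.07591523, -0.06007904]), 'grip_force': 0.0, 'finger_gap': 85.35287595163179}
{'camera_matrix': array([[485.39933924,   0.        , 277.78211198],
       [  0.        , 485.39933924, 205.66770781],
       [  0.        ,   0.        ,   1.        ]]), 'pose': array([[ 5.51166645e-01,  5.57984204e-01, -6.20378077e-01,
         1.15863077e+03],
       [ 8.34078762e-01, -3.47967036e-01,  4.28055557e-01,
        -3.62599479e+02],
       [ 2.29771182e-02, -7.53374124e-01, -6.57190598e-01,
         7.04278576e+02],
       [ 0.00000000e+00,  0.00000000e+00,  0.00000000e+00,
         1.00000000e+00]])}
{'camera_matrix': array([[396.16932894,   0.        , 282.99376303],
       [  0.        , 396.16932894, 211.38647397],
       [  0.        ,   0.        ,   1.        ]]), 'pose': array([[-9.38796194e-03, -9.92233664e-01,  1.24033146e-01,
         4.38003774e+02],
       [-9.99536235e-01,  5.71816545e-03, -2.99101650e-02,
         6.82282079e+01],
       [ 2.89686306e-02, -1.24256419e-01, -9.91827183e-01,
         9.69607497e+02],
       [ 0.00000000e+00,  0.00000000e+00,  0.00000000e+00,
         1.00000000e+00]])}
```

View pics/scene0.png

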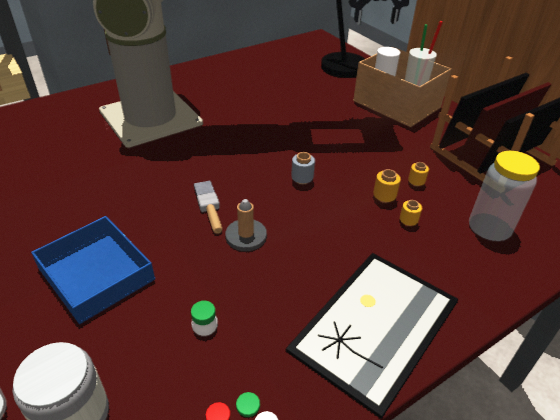

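View pics/top0.png

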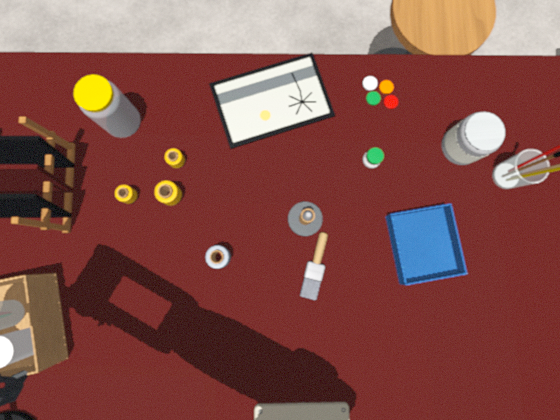

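The scene view shows the stand with its core at (246,235) and the largest gold roll at (387,186), with two smaller look-alikes beside it. The silver roll is at (303,168), the tray at (92,268), the brush at (208,205) and the pot at (204,318). In the top view, gold is at (168,193), the stand at (306,218) and the tray at (427,244).

```bash
cat > h.py <<'E'
import numpy as np, cv2
from bench import sensors, optics, r
def ray(cal,p,z):
    K,T=cal["camera_matrix"],cal["pose"]
    d=T[:3,:3]@np.linalg.solve(K,[p[0],p[1],1.]); o=T[:3,3]
    return (o+d*(z-o[2])/d[2])
def proj(cal,P):
    T=cal["pose"]; c=T[:3,:3].T@(np.asarray(P,float)-T[:3,3]); q=cal["camera_matrix"]@c; return q[:2]/q[2]
def blobs(m,amin=30):
    n,l,s,c=cv2.connectedComponentsWithStats(m.astype(np.uint8))
    return [(s[i],c[i],l==i) for i in range(1,n) if s[i][4]>=amin]
def hsv(im): return cv2.cvtColor(im,cv2.COLOR_RGB2HSV).astype(int)
E
python3 - <<'E'
from h import *
np.set_printoptions(precision=1,suppress=True)
for n in("top","scene"):
    im=cv2.imread(f"pics/{n}0.png")[:,:,::-1].copy(); H=hsv(im); cal=optics.get_calibration(n)
    h,s,v=H[...,0],H[...,1],H[...,2]
    print(n)
    for nm,m,z in(("gold",(h>18)&(h<32)&(s>150)&(v>100),60),("blue",(h>100)&(h<125)&(s>120),45),("grey",(s<60)&(v>60)&(v<140),12),("wood",(h>5)&(h<20)&(s>60)&(s<180)&(v>80),70),("green",(h>50)&(h<80)&(s>120),45)):
        for st,c,_ in blobs(m,25):
            P=ray(cal,c,z)
            if 0<P[0]<850 and abs(P[1])<600: print(nm,st,c,P[:2])
        if nm=="blue":
            for st,c,mm in blobs(m,500):
                q,_=cv2.findContours(mm.astype(np.uint8),0,2); rc=cv2.minAreaRect(max(q,key=cv2.contourArea)); print("rect",rc,[ray(cal,b,45)[:2] for b in cv2.boxPoints(rc)])
w=optics.snapshot("wrist");cv2.imwrite("pics/w0.png",w[:,:,::-1]);c=optics.get_calibration("wrist");s=sensors.sense();print(c,s["tool_pos"],s["tcp_rot"])
E
```

```text
top
gold [  73   74   40   38 1178] [92.7 92.5] [838.4 489.5]
gold [164 148  21  20 229] [174.7 158.4] [678.  292.6]
gold [522 167  38  10 105] [542.3 171.5] [ 644.4 -580.2]
gold [154 180  28  25 369] [168.6 193.2] [595.7 304.5]
gold [115 185  22  19 240] [126.3 194.2] [593.7 401.2]
blue [ 386  204   81   81 4887] [425.6 244. ] [ 474.4 -294.8]
rect ((425.8601989746094, 243.7493896484375), (74.640380859375, 67.69776153564453), 78.36637115478516) [array([ 545.9, -201.8]), array([ 577.9, -363. ]), array([ 404.8, -387.7]), array([ 375.2, -229.8])]
grey [106  88  35  50 992] [123.2 118.3] [792.7 433.7]
grey [215  91  20  53  61] [223.1 115.4] [800.7 186.9]
grey [442 117  39  48 336] [455.4 142.2] [ 731.1 -397.7]
grey [492 154  26  26  51] [502.2 163.8] [ 675.2 -513.5]
grey [528 175  16   6  30] [535.8 178.1] [ 638.3 -596.4]
grey [288 201  17  34  53] [292.9 216.1] [546.1  15.3]
grey [311 203  12  32  42] [318.4 218.5] [539.8 -46.8]
grey [301 205  13   6  30] [307.1 207. ] [568.2 -19.7]
grey [220 245  11  21  37] [227.2 253.9] [455.9 174.1]
grey [ 256  402   93   18 1419] [305.2 410.8] [96
[... 1963 characters left out ...]
]
wood [415 161  12  10  83] [420.4 165.7] [614.9 394.1]
wood [455 162  31  19  78] [473.3 172.8] [695.3 474.2]
wood [382 169  16  13 163] [388.9 174.8] [602.3 310.7]
wood [407 199  12  11 102] [412.5 204.3] [700.1 283.3]
wood [237 202  17  36 469] [245.3 220.9] [564.  -26.8]
wood [206 204  17  29 278] [213.9 218.4] [525.9 -74.3]
green [191 301  24  24 479] [202.7 312.3] [ 693.4 -185. ]
{'camera_matrix': array([[362.5,   0. , 277.1],
       [  0. , 362.5, 215.6],
       [  0. ,   0. ,   1. ]]), 'pose': array([[  0.4,   0.9,   0.3, 190.5],
       [  0.9,  -0.4,  -0.1, 573.7],
       [ -0. ,   0.3,  -0.9, 373.3],
       [  0. ,   0. ,   0. ,   1. ]])} [264.4 538.1 230.5] [-179.9   -0.   153.8]
```

apply_moves(
  targets=[
    [0, 0, 0, 0, 0, 0.164, 0],
    [0, 0, 0, 0, 0, 0.164, 0],
    [-40, 8, 0, 0, 0, 0, 0],
    [-50, 9, 0, 0, 0, 0, 0],
    [-50, 9, 0, 0, 0, 0, 0],
    [-50, 10, 0, 0, 0, 0, 0],
    [-50, 10, 0, 0, 0, 0, 0],
    [-50, 10, 0, 0, 0, 0, 0],
    [-50, 10, 0, 0, 0, 0, 0],
    [-40, 10, 0, 0, 0, 0, 0],
    [-19, 0, 0, 0, 0, 0, 0],
    [0, 0, 0, 0, 0, 0, 0],
    [0, 0, 0, 0, 0, 0, 0],
  ],
)

```text
time: 1.78
tool_pos: [599.6, 311.3, 231.2]
tcp_rot: [-180.0, -0.0, 135.1]
ft_force: [-0.0, 0.7, 0.4]
finger_gap: 85.1
grip_force: 0.0
```

```bash
python3 - <<'E'
from h import *
c=optics.get_calibration("wrist");w=optics.snapshot("wrist");cv2.imwrite("pics/w1.png",w[:,:,::-1]);s=sensors.sense();print(s["tool_pos"],s["tcp_rot"],s["time"],s["qd"].max())
H=hsv(w);h,sa,v=H[...,0],H[...,1],H[...,2]
for st,ce,m in blobs((h>18)&(h<35)&(sa>130)&(v>90),200): print(st,ce,ray(c,ce,35))
print(proj(c,(600,310,70)),c)
E
```

```text
[599.49913556 311.52528082 231.38460796] [-1.79998885e+02 -2.82783327e-02  1.35122876e+02] 1.825 0.21585045703657266
[ 333   81   51   48 1179] [356.29516539 104.48854962] [596.9338243  412.45931223  35.        ]
[ 249  154   58   64 1866] [277.37513398 183.02036442] [598.03035712 311.71515404  35.        ]
[310 224  41  48 975] [327.93538462 243.88307692] [678.8358124  303.45644704  35.        ]
[551 273   9  51 323] [555.78328173 298.83591331] [897.48811329 432.90396775  35.        ]
[277.59287476 195.27937611] {'camera_matrix': array([[362.50887379,   0.        , 277.0985216 ],
       [  0.        , 362.50887379, 215.60609007],
       [  0.        ,   0.        ,   1.        ]]), 'pose': array([[ 7.05996053e-01,  6.71869682e-01,  2.23965852e-01,
         5.41077909e+02],
       [ 7.08215690e-01, -6.69616284e-01, -2.23706434e-01,
         3.68273377e+02],
       [-3.30389565e-04,  3.16551990e-01, -9.48575104e-01,
         3.74065642e+02],
       [ 0.00000000e+00,  0.00000000e+00,  0.00000000e+00,
         1.00000000e+00]])}
```

View pics/w1.png

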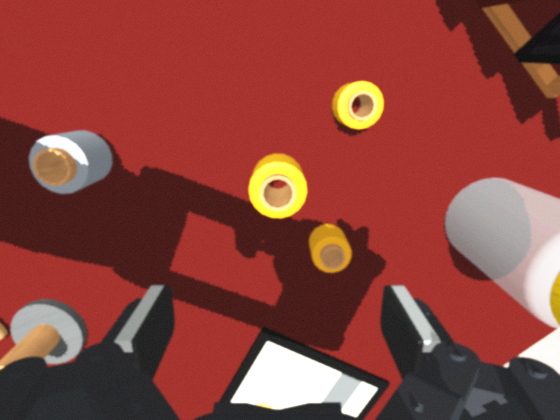

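The wrist view shows the gold roll in the middle, with its core ring at about (278,192). One small look-alike is at (358,104) and the other at (330,248). I'll measure the ring, then go to the stand.

```bash
cat >> h.py <<'E'
def ringfit(w,cal,guess,z,R,mask,show=None):
    "outer outline of the masked disc at height z near guess, rectified onto the plane"
    p=proj(cal,guess); n,l,s,c=cv2.connectedComponentsWithStats(mask.astype(np.uint8))
    best=None
    for i in range(1,n):
        if s[i][4]<80: continue
        d=np.hypot(*(c[i]-p))
        if best is None or d<best[0]: best=(d,i)
    q,_=cv2.findContours((l==best[1]).astype(np.uint8),0,1); q=max(q,key=cv2.contourArea).reshape(-1,2)
    X=np.array([ray(cal,a,z)[:2] for a in q]); (cx,cy),rr=cv2.minEnclosingCircle(X.astype(np.float32))
    A=np.c_[2*X,np.ones(len(X))]; sol=np.linalg.lstsq(A,(X**2).sum(1),rcond=None)[0]
    return (cx,cy,rr),(sol[0],sol[1],np.sqrt(sol[2]+sol[0]**2+sol[1]**2)),q.min(0),q.max(0)
E
python3 - <<'E'
from h import *
w=cv2.imread("pics/w1.png")[:,:,::-1].copy();c=optics.get_calibration("wrist");H=hsv(w);h,s,v=H[...,0],H[...,1],H[...,2]
for k in range(258,300,2): print(k,H[192,k],H[170+(k-258),278])
m=(s<170)&(v>60); print(ringfit(w,c,(600,310,70),70,16,m))
m=(h>18)&(h<35)&(s>130)&(v>90)&(np.arange(420)[:,None]>150)
print(ringfit(w,c,(600,310,60),60,26,m))
E
```

```text
258 [ 30 181 255] [ 30 184 255]
260 [ 29 103 255] [ 30 185 255]
262 [ 25  89 255] [ 20 148 244]
264 [ 15 140 195] [ 25  83 255]
266 [ 15 140 169] [ 24  94 254]
268 [ 15 137 182] [  7 165 159]
270 [ 15 133 200] [  2 182 164]
272 [ 15 133 211] [  1 184 165]
274 [ 15 134 213] [  2 176 174]
276 [ 16 136 217] [ 10 159 193]
278 [ 16 133 218] [ 16 136 218]
280 [ 16 132 223] [ 16 133 218]
282 [ 15 134 222] [ 15 133 220]
284 [ 16 137 222] [ 16 136 217]
286 [ 15 135 213] [ 15 135 214]
288 [ 15 133 211] [ 16 133 218]
290 [ 15 136 204] [ 16 133 222]
292 [ 21 111 250] [ 15 135 221]
294 [ 28  69 255] [ 16 134 220]
296 [ 30 146 255] [ 26  83 255]
298 [ 30 183 255] [ 30  93 255]
((598.1983032226562, 311.8265380859375, 17.242507934570312), (np.float64(598.3447804658446), np.float64(311.6284646668131), np.float64(16.544005583721)), array([259, 173], dtype=int32), array([296, 211], dtype=int32))
((595.9102783203125, 313.53851318359375, 29.271093368530273), (np.float64(596.5753389285828), np.float64(313.3981179271532), np.float64(27.10641102651479)), array([249, 154], dtype=int32), array([306, 217], dtype=int32))
```

apply_moves(
  targets=[
    [0, 0, 0, 0, 0, 0.157, 0],
    [0, 0, 0, 0, 0, 0.157, 0],
    [0, 0, 0, 0, 0, 0.157, 0],
    [0, 0, 0, 0, 0, 0.157, 0],
    [0, 0, 0, 0, 0, 0.157, 0],
    [-40, -8, 0, 0, 0, 0, 0],
    [-50, -8, 0, 0, 0, 0, 0],
    [-50, -8, 0, 0, 0, 0, 0],
    [-50, -8, 0, 0, 0, 0, 0],
    [-50, -8, 0, 0, 0, 0, 0],
    [-50, -9, 0, 0, 0, 0, 0],
    [-37, -9, 0, 0, 0, 0, 0],
    [0, 0, 0, 0, 0, 0, 0],
    [0, 0, 0, 0, 0, 0, 0],
    [0, 0, 0, 0, 0, 0, 0],
  ],
)

```text
time: 3.7
tool_pos: [543.1, -15.3, 231.4]
tcp_rot: [180.0, -0.0, 90.2]
ft_force: [-1.1, 0.3, -0.1]
finger_gap: 85.6
grip_force: 0.0
```

```bash
python3 - <<'E'
from h import *
c=optics.get_calibration("wrist");w=optics.snapshot("wrist");cv2.imwrite("pics/w2.png",w[:,:,::-1]);s=sensors.sense();print(s["tool_pos"],s["tcp_rot"],s["time"])
print(proj(c,(542,-16,97)),proj(c,(542,-16,12)))
import json;json.dump({k:v.tolist() for k,v in c.items()},open("c2.json","w"))
E
```

```text
[543.08482305 -15.35359002 231.30127878] [ 1.79996190e+02 -1.48851808e-02  9.01711556e+01] 3.75
[276.74576329 202.58206717] [276.81005918 178.98326483]
```

View pics/w2.png

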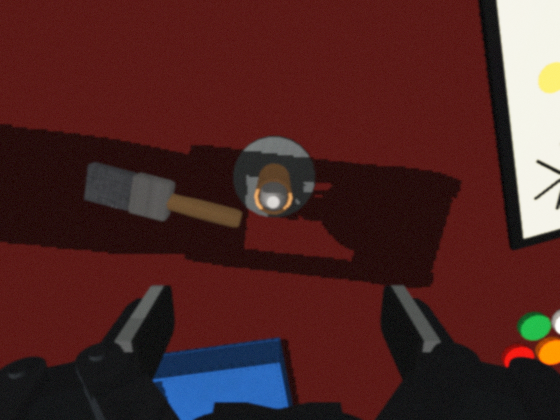

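The wrist view shows the stand with its base plate centred near (274,177), the core's top ring at (273,196) and the spindle tip at (273,201). The brush handle is to the left.

```bash
python3 - <<'E'
from h import *
import json
c={k:np.array(v) for k,v in json.load(open("c2.json")).items()}
w=cv2.imread("pics/w2.png")[:,:,::-1].copy();H=hsv(w);h,s,v=H[...,0],H[...,1],H[...,2]
yy,xx=np.mgrid[:420,:560]; roi=np.hypot(xx-274,yy-180)<48
for st,ce,_ in blobs((v>190)&(s<60)&roi,5): print("tip",st,ce,ray(c,ce,97))
m=roi&((s<110)&(v>35))
print("plate",ringfit(w,c,(542,-16,12),12,42,m))
m=roi&(h>8)&(h<25)&(s>90)&(v>110)
print("core",[(st,ce) for st,ce,_ in blobs(m,20)]); print(ringfit(w,c,(542,-16,82),82,16,m))
for k in range(160,215,4): print(k,H[k,273],H[197,273+k-188],end=" | ")
E
```

```text
tip [267 196  12  12 108] [272.5462963  201.40740741] [538.65546655 -15.03582598  97.        ]
plate ((538.9456787109375, -14.942448616027832, 42.63272476196289), (np.float64(538.8383309993492), np.float64(-14.752746897171164), np.float64(41.783214313337936)), array([233, 136], dtype=int32), array([315, 216], dtype=int32))
core [(array([254, 188,  10,  23, 116], dtype=int32), array([257.81896552, 198.69827586])), (array([282, 192,  11,  18,  95], dtype=int32), array([288.04210526, 200.78947368]))]
((550.149169921875, -18.6367244720459, 7.94669246673584), (np.float64(549.3514572949395), np.float64(-18.30307945300683), np.float64(5.698382189119117)), array([282, 192], dtype=int32), array([292, 209], dtype=int32))
160 [80 18 43] [80 10 80] | 164 [ 13 129  87] [100   7 112] | 168 [ 14 145  95] [ 14  51 136] | 172 [ 14 136  94] [ 15 143 200] | 176 [ 14 138  94] [ 13  15 117] | 180 [ 14 141  98] [ 15   7 148] | 184 [ 5 19 80] [  5   8 191] | 188 [ 8 13 76] [ 30   7 214] | 192 [20  8 98] [ 13  11 167] | 196 [ 15   8 191] [ 36  12 104] | 200 [ 17   8 221] [11 24 84] | 204 [ 17   8 218] [ 15 149 204] | 208 [ 20  10 146] [ 15 110  81] | 212 [ 14 137 104] [120   6  44] |
```

apply_moves(
  targets=[
    [0.5, -4.3, 30, 0, 0, 0, 0],
    [0, 0, 45, 0, 0, 0, 0],
    [0, 0, 45, 0, 0, 0, 0],
    [0, 0, 35, 0, 0, 0, 0],
    [0, 0, 20, 0, 0, 0, 0],
    [0, 0, 12, 0, 0, 0, 0],
    [0, 0, 4, 0, 0, 0, 0],
    [0, 0, 0, 0, 0, 0, 0],
    [0, 0, 0, 0, 0, 0, 0],
  ],
  force=25,
)

```text
time: 4.88
tool_pos: [539.5, -16.3, 41.4]
tcp_rot: [179.9, 0.0, 90.1]
ft_force: [0.1, 0.2, -0.4]
finger_gap: 85.3
grip_force: 0.0
```

apply_moves(
  targets=[
    [0, 0, 0, 0, 0, 0, 0.3],
    [0, 0, 0, 0, 0, 0, 0.5],
    [0, 0, 0, 0, 0, 0, 0.7],
    [0, 0, 0, 0, 0, 0, 0.8],
    [0, 0, 0, 0, 0, 0, 0.8],
    [0, 0, 0, 0, 0, 0, 0.8],
    [0, 0, 0, 0, 0, 0, 0.8],
  ],
  force=25,
)

```text
time: 5.75
tool_pos: [538.7, -16.3, 40.4]
tcp_rot: [180.0, 0.0, 90.1]
ft_force: [-1.8, -0.2, 3.0]
finger_gap: 30.6
grip_force: 27.9
```

apply_moves(
  targets=[
    [0, 0, -10, 0, 0, 0, 0.8],
    [0, 0, -20, 0, 0, 0, 0.8],
    [0, 0, -30, 0, 0, 0, 0.8],
    [0, 0, -35, 0, 0, 0, 0.8],
    [0, 0, -25, 0, 0, 0, 0.8],
    [0, 0, 0, 0, 0, 0, 0.8],
    [0, 0, 0, 0, 0, 0, 0.8],
  ],
)

```text
time: 6.62
tool_pos: [538.1, -16.2, 159.5]
tcp_rot: [-179.9, -0.0, 90.1]
ft_force: [-0.3, -0.1, -0.1]
finger_gap: 30.9
grip_force: 27.7
```

apply_moves(
  targets=[
    [-20, -5, 0, 0, 0, 0, 0.8],
    [-40, -9, 0, 0, 0, 0, 0.8],
    [-50, -12, 0, 0, 0, 0, 0.8],
    [-50, -12, 0, 0, 0, 0, 0.8],
    [-50, -12, 0, 0, 0, 0, 0.8],
    [-45, -10, 0, 0, 0, 0, 0.8],
    [-25, -4, 0, 0, 0, 0, 0.8],
    [0, 0, 0, 0, 0, 0, 0.8],
    [0, 0, 0, 0, 0, 0, 0.8],
  ],
)

```text
time: 7.75
tool_pos: [474.4, -295.3, 158.9]
tcp_rot: [-179.9, -0.1, 90.1]
ft_force: [0.3, 0.7, -0.3]
finger_gap: 30.9
grip_force: 27.7
```

```bash
python3 - <<'E'
from h import *
t=optics.snapshot("scene")[150:400,0:350];w=optics.snapshot("wrist")
cv2.imwrite("pics/a.png",np.hstack([cv2.resize(t,(448,320)),cv2.resize(w,(350,320))])[:,:,::-1]);s=sensors.sense();print(s["tool_pos"],s["finger_gap"],s["grip_force"])
E
```

```text
[ 474.97857316 -295.02675598  159.61224279] 30.3358202618148 27.698272978886962
```

View pics/a.png

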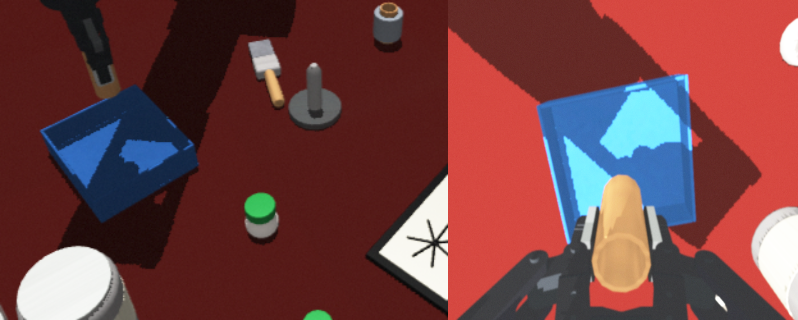

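The core is held upright over the tray and the spindle is bare. Next I lower it to the tray floor and release it.

apply_moves(
  targets=[
    [0, 0, 25, 0, 0, 0, 0.8],
    [0, 0, 35, 0, 0, 0, 0.8],
    [0, 0, 30, 0, 0, 0, 0.8],
    [0, 0, 18, 0, 0, 0, 0.8],
    [0, 0, 10, 0, 0, 0, 0.8],
    [0, 0, 5, 0, 0, 0, 0.8],
    [0, 0, 1, 0, 0, 0, 0.8],
    [0, 0, 0, 0, 0, 0, 0.8],
    [0, 0, 0, 0, 0, 0, 0.8],
  ],
)

```text
time: 8.98
tool_pos: [475.4, -296.7, 37.0]
tcp_rot: [179.9, 0.0, 90.1]
ft_force: [0.5, 1.1, 0.1]
finger_gap: 31.0
grip_force: 27.7
```

apply_moves(
  targets=[
    [0, 0, 0, 0, 0, 0, 0.6],
    [0, 0, 0, 0, 0, 0, 0.5],
    [0, 0, 0, 0, 0, 0, 0.4],
    [0, 0, 0, 0, 0, 0, 0.4],
    [0, 0, 0, 0, 0, 0, 0.4],
    [0, 0, -10, 0, 0, 0, 0.4],
    [0, 0, -25, 0, 0, 0, 0.4],
    [0, 0, -40, 0, 0, 0, 0.4],
    [0, 0, -50, 0, 0, 0, 0],
    [0, 0, -50, 0, 0, 0, 0],
    [0, 0, -22, 0, 0, 0, 0],
    [0, 0, 0, 0, 0, 0, 0],
    [0, 0, 0, 0, 0, 0, 0],
  ],
)

```text
time: 10.6
tool_pos: [474.4, -295.9, 232.1]
tcp_rot: [-179.9, -0.1, 90.1]
ft_force: [0.1, 0.6, 0.1]
finger_gap: 85.1
grip_force: 0.0
```

```bash
python3 - <<'E'
from h import *
w=optics.snapshot("wrist"); cv2.imwrite("pics/b.png",w[:,:,::-1]);s=sensors.sense();print(s["tool_pos"],s["tcp_rot"])
E
```

```text
[ 474.16898425 -295.75756639  231.44300152] [-1.79871124e+02 -9.71678494e-02  9.00553046e+01]
```

View pics/b.png

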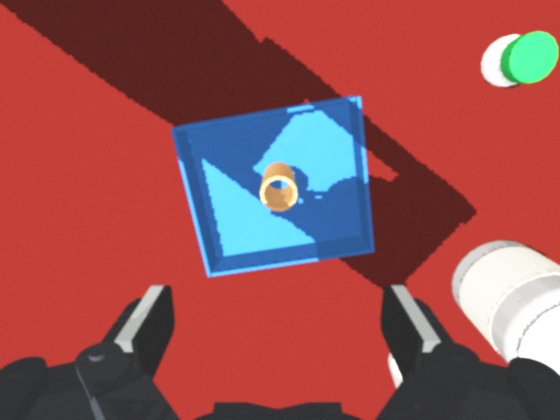

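The core stands in the tray, seen at about (279,190). Next I go over to the gold roll.

apply_moves(
  targets=[
    [0, 0, 0, 0, 0, -0.157, 0],
    [0, 0, 0, 0, 0, -0.157, 0],
    [0, 0, 0, 0, 0, -0.157, 0],
    [0, 0, 0, 0, 0, -0.157, 0],
    [0, 0, 0, 0, 0, -0.157, 0],
    [14, 21, 0, 0, 0, 0, 0],
    [26, 40, 0, 0, 0, 0, 0],
    [26, 40, 0, 0, 0, 0, 0],
    [26, 40, 0, 0, 0, 0, 0],
    [26, 40, 0, 0, 0, 0, 0],
    [27, 40, 0, 0, 0, 0, 0],
    [27, 40, 0, 0, 0, 0, 0],
    [26, 40, 0, 0, 0, 0, 0],
    [26, 40, 0, 0, 0, 0, 0],
    [26, 40, 0, 0, 0, 0, 0],
    [26, 40, 0, 0, 0, 0, 0],
    [26, 40, 0, 0, 0, 0, 0],
    [26, 40, 0, 0, 0, 0, 0],
    [14, 16, 0, 0, 0, 0, 0],
    [0, 0, 0, 0, 0, 0, 0],
  ],
)

```text
time: 13.15
tool_pos: [597.4, 312.0, 231.3]
tcp_rot: [-179.8, -0.1, 135.1]
ft_force: [-0.3, -1.0, 0.6]
finger_gap: 85.5
grip_force: 0.0
```

```bash
python3 - <<'E'
from h import *
c=optics.get_calibration("wrist");w=optics.snapshot("wrist");H=hsv(w);h,s,v=H[...,0],H[...,1],H[...,2]
print(ringfit(w,c,(598,312,70),70,16,(s<170)&(v>60)));s=sensors.sense();print(s["tool_pos"],s["tcp_rot"],s["time"])
E
```

```text
((598.1865234375, 311.38067626953125, 17.372629165649414), (np.float64(598.3484141294344), np.float64(311.4768217020667), np.float64(16.65284158623708)), array([260, 176], dtype=int32), array([298, 214], dtype=int32))
[597.73904254 310.77822654 231.8351795 ] [-1.79861056e+02 -2.20924437e-02  1.35081087e+02] 13.2
```

apply_moves(
  targets=[
    [0, 0.7, 30, 0, 0, 0, 0],
    [0, 0, 45, 0, 0, 0, 0],
    [0, 0, 45, 0, 0, 0, 0],
    [0, 0, 40, 0, 0, 0, 0],
    [0, 0, 25, 0, 0, 0, 0],
    [0, 0, 15, 0, 0, 0, 0],
    [0, 0, 7, 0, 0, 0, 0],
    [0, 0, 0, 0, 0, 0, 0],
    [0, 0, 0, 0, 0, 0, 0],
  ],
  force=45,
)

```text
time: 14.32
tool_pos: [599.8, 312.0, 27.9]
tcp_rot: [179.9, 0.1, 135.0]
ft_force: [0.4, 0.4, -0.4]
finger_gap: 85.5
grip_force: 0.0
```

apply_moves(
  targets=[
    [0, 0, 0, 0, 0, 0, 0.2],
    [0, 0, 0, 0, 0, 0, 0.3],
    [0, 0, 0, 0, 0, 0, 0.4],
    [0, 0, 0, 0, 0, 0, 0.55],
    [0, 0, 0, 0, 0, 0, 0.6],
    [0, 0, 0, 0, 0, 0, 0.6],
    [0, 0, 0, 0, 0, 0, 0.6],
  ],
  force=45,
)

```text
time: 15.2
tool_pos: [599.2, 311.9, 27.0]
tcp_rot: [179.9, 0.0, 135.0]
ft_force: [-1.5, -0.6, 5.4]
finger_gap: 50.6
grip_force: 47.2
```

apply_moves(
  targets=[
    [0, 0, -8, 0, 0, 0, 0.6],
    [0, 0, -20, 0, 0, 0, 0.6],
    [0, 0, -30, 0, 0, 0, 0.6],
    [0, 0, -35, 0, 0, 0, 0.6],
    [0, 0, -30, 0, 0, 0, 0.6],
    [0, 0, -17, 0, 0, 0, 0.6],
    [0, 0, 0, 0, 0, 0, 0.6],
  ],
)

```text
time: 16.08
tool_pos: [599.8, 312.1, 168.5]
tcp_rot: [179.8, 0.1, 135.0]
ft_force: [0.9, -1.3, -2.3]
finger_gap: 50.7
grip_force: 47.0
```

apply_moves(
  targets=[
    [-13, -13, 0, 0, 0, 0, 0.6],
    [-25, -26, 0, 0, 0, 0, 0.6],
    [-30, -32, 0, 0, 0, 0, 0.6],
    [-30, -32, 0, 0, 0, 0, 0.6],
    [-30, -32, 0, 0, 0, 0, 0.6],
    [-30, -32, 0, 0, 0, 0, 0.6],
    [-30, -32, 0, 0, 0, 0, 0.6],
    [-30, -32, 0, 0, 0, 0, 0.6],
    [-25, -26, 0, 0, 0, 0, 0.6],
    [-16, -16, 0, 0, 0, 0, 0.6],
    [0, 0, 0, 0, 0, 0, 0.6],
    [0, 0, 0, 0, 0, 0, 0.6],
    [0, 0, 0, 0, 0, 0, 0.6],
  ],
)

```text
time: 17.7
tool_pos: [588.8, -63.8, 165.8]
tcp_rot: [-180.0, -0.0, 135.1]
ft_force: [0.1, -0.2, -1.2]
finger_gap: 50.3
grip_force: 47.1
```

```bash
python3 - <<'E'
from h import *
c=optics.get_calibration("wrist");w=optics.snapshot("wrist");cv2.imwrite("pics/d.png",w[:,:,::-1]);s=sensors.sense();print(s["tool_pos"],s["tcp_rot"],s["finger_gap"],s["ft_force"])
import json;json.dump({k:v.tolist() for k,v in c.items()},open("c3.json","w"))
print(proj(c,(538.8,-14.9,97)),proj(c,np.append(s["tool_pos"][:2],s["tool_pos"][2]+43)))
E
```

```text
[588.92600435 -63.72570014 165.94186075] [-1.79985125e+02 -3.12017277e-02  1.35096670e+02] 50.740307301775125 [-0.17552457  0.3205092  -0.97806194]
[277.70837966 116.66348144] [280.42350614 354.09492948]
```

View pics/d.png

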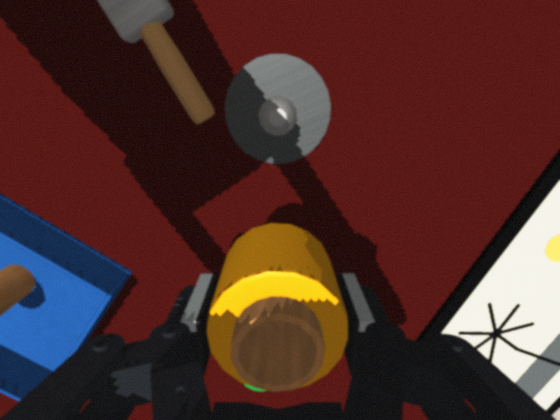

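The gold roll is held with its top core ring near (278,344). The stand's spindle is clear at (279,115), with the base at (278,109).

```bash
python3 - <<'E'
from h import *
import json
c={k:np.array(v) for k,v in json.load(open("c3.json")).items()}
w=cv2.imread("pics/d.png")[:,:,::-1].copy();H=hsv(w);h,s,v=H[...,0],H[...,1],H[...,2]
yy,xx=np.mgrid[:420,:560]; roi=np.hypot(xx-278,yy-109)<65
print("plate",ringfit(w,c,(539,-15,12),12,42,roi&((s<110)&(v>30))))
for st,ce,_ in blobs((v>120)&(s<60)&(np.hypot(xx-279,yy-115)<16),5): print("tip",st,ce,ray(c,ce,97))
for x in range(215,345,6): print(x,H[344,x],end=";")
print()
for y in range(290,398,5): print(y,H[y,278],end=";")
T=np.array([588.92,-63.73,208.9])
m=(h<19)&(s>90)&(v<170)&(abs(xx-278)<56)&(yy>290)&(yy<400)
print([(a,b) for a,b,_ in blobs(m,100)]); print(ringfit(w,c,T,208.9,16,m))
E
```

```text
plate ((538.8280029296875, -15.270705223083496, 42.37870407104492), (np.float64(538.831831473535), np.float64(-15.169629997195443), np.float64(41.72174675317511)), array([224,  53], dtype=int32), array([331, 164], dtype=int32))
tip [273 100  16  20 187] [282.17112299 108.39037433] [537.39252279  -9.97081522  97.        ]
215 [ 19 221 129];221 [ 19 233 125];227 [ 19 229 129];233 [ 14 146 105];239 [ 16 149  89];245 [ 13 139  88];251 [ 15 153  85];257 [ 15 152  89];263 [ 14 146  84];269 [ 13 138  87];275 [ 14 156  85];281 [ 15 147  90];287 [ 15 143  84];293 [ 14 147  92];299 [ 13 141  92];305 [ 15 136  88];311 [ 17 147  83];317 [ 14 137 106];323 [ 15 159  98];329 [ 19 229 129];335 [ 19 223 128];341 [ 18 227 127];
290 [ 25 233 252];295 [ 22 227 243];300 [ 15 146 119];305 [ 15 150  92];310 [ 14 142  88];315 [ 15 143 102];320 [ 15 150  92];325 [ 14 151  88];330 [ 15 148  88];335 [ 15 141  85];340 [ 16 145  86];345 [ 14 142  86];350 [ 13 145  88];355 [ 13 132  91];360 [ 15 149  89];365 [ 14 143  91];370 [ 14 147  90];375 [ 14 145  88];380 [ 14 149  89];385 [ 12 142  99];390 [ 12 155 102];395 [  1 185  91];[(array([ 223,  297,  111,  103, 9177], dtype=int32), array([277.96752751, 353.15833061]))]
((590.5902709960938, -66.51335144042969, 24.856483459472656), (np.float64(589.1530116463379), np.float64(-65.24543588233018), np.float64(19.434784392243984)), array([223, 297], dtype=int32), array([333, 399], dtype=int32))
```

```bash
python3 - <<'E'
from h import *
import json
c={k:np.array(v) for k,v in json.load(open("c3.json")).items()}
w=cv2.imread("pics/d.png")[:,:,::-1].copy();H=hsv(w)
for y in (325,335,345,355,365,375):
    x=np.where((H[y,:,1]<190)&(H[y,:,0]<19)&(abs(np.arange(560)-278)<60))[0]; print(y,x.min(),x.max(),end="; ")
y=np.where((H[:,278,0]<19)&(H[:,278,0]>9)&(H[:,278,1]<190))[0];print("col278",y.min(),y.max())
T=np.array([588.92,-63.73,208.9]); ux=np.array([-.707,.707,0]);uy=np.array([.707,.707,0])
for a in((16*uy),(-16*uy),(16*ux),(-16*ux),13*ux,-13*ux): print(a.round(),proj(c,T+a))
E
```

```text
325 234 319; 335 233 322; 345 231 324; 355 231 323; 365 234 321; 375 220 336; col278 96 390
[11. 11.  0.] [328.55422685 354.08235984]
[-11. -11.  -0.] [232.24645025 353.93036005]
[-11.  11.   0.] [280.62182619 312.39417105]
[ 11. -11.  -0.] [280.19712993 392.26181033]
[-9.  9.  0.] [280.57887067 320.47231196]
[ 9. -9. -0.] [280.23401235 385.32576806]
```

apply_moves(
  targets=[
    [20, -0.3, 0, 0, 0, 0, 0.6],
    [30, 0, 0, 0, 0, 0, 0.6],
    [20, 0, 0, 0, 0, 0, 0.6],
    [0, 0, 0, 0, 0, 0, 0.6],
    [0, 0, 12, 0, 0, 0, 0.6],
    [0, 0, 12, 0, 0, 0, 0.6],
    [0, 0, 8, 0, 0, 0, 0.6],
    [0, 0, 0, 0, 0, 0, 0.6],
    [0, 0, 0, 0, 0, 0, 0.6],
  ],
)

```text
time: 18.88
tool_pos: [539.6, -15.4, 134.4]
tcp_rot: [180.0, 0.0, 135.0]
ft_force: [0.3, -0.4, -0.9]
finger_gap: 50.3
grip_force: 47.1
```

apply_moves(
  targets=[
    [0, 0, 4, 0, 0, 0, 0.6],
    [0, 0, 4, 0, 0, 0, 0.6],
    [0, 0, 4, 0, 0, 0, 0.6],
    [0, 0, 4, 0, 0, 0, 0.6],
    [0, 0, 4, 0, 0, 0, 0.6],
    [0, 0, 0, 0, 0, 0, 0.6],
    [0, 0, 0, 0, 0, 0, 0.6],
  ],
)

```text
time: 19.75
tool_pos: [539.5, -15.3, 114.4]
tcp_rot: [180.0, 0.0, 135.0]
ft_force: [-0.1, 0.3, -1.8]
finger_gap: 50.8
grip_force: 47.1
```

apply_moves(
  targets=[
    [0, 0, 3, 0, 0, 0, 0.6],
    [0, 0, 3, 0, 0, 0, 0.6],
    [0, 0, 3, 0, 0, 0, 0.6],
    [0, 0, 3, 0, 0, 0, 0.6],
    [0, 0, 0, 0, 0, 0, 0.6],
  ],
)

```text
time: 20.38
tool_pos: [539.1, -15.2, 101.9]
tcp_rot: [-180.0, -0.0, 135.0]
ft_force: [-0.0, 0.6, -1.7]
finger_gap: 50.9
grip_force: 47.1
```

```bash
python3 - <<'E'
from h import *
w=optics.snapshot("wrist")[150:];t=optics.snapshot("scene")[150:290,160:350]
cv2.imwrite("pics/e.png",np.hstack([cv2.resize(t,(400,295)),cv2.resize(w,(400,295))])[:,:,::-1])
E
```

```text
(no output)
```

View pics/e.png

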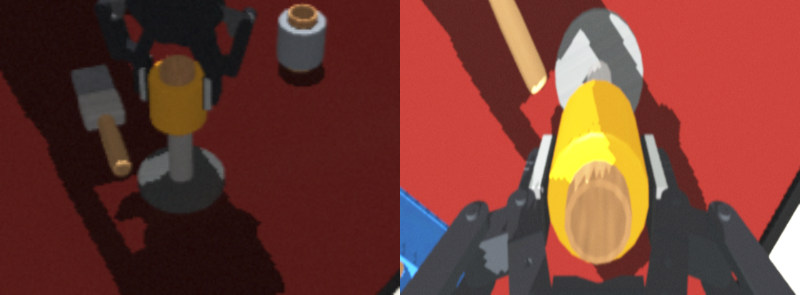

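The roll is threaded on the spindle, with the shaft visible running into its underside and no side force. I keep lowering it gently.

apply_moves(
  targets=[
    [0, 0, 5, 0, 0, 0, 0.6],
    [0, 0, 6, 0, 0, 0, 0.6],
    [0, 0, 6, 0, 0, 0, 0.6],
    [0, 0, 6, 0, 0, 0, 0.6],
    [0, 0, 6, 0, 0, 0, 0.6],
    [0, 0, 6, 0, 0, 0, 0.6],
    [0, 0, 6, 0, 0, 0, 0.6],
    [0, 0, 6, 0, 0, 0, 0.6],
    [0, 0, 5, 0, 0, 0, 0.6],
    [0, 0, 4, 0, 0, 0, 0.6],
    [0, 0, 2, 0, 0, 0, 0.6],
    [0, 0, 0, 0, 0, 0, 0.6],
    [0, 0, 0, 0, 0, 0, 0.6],
  ],
)

```text
time: 22.1
tool_pos: [539.6, -15.3, 44.5]
tcp_rot: [180.0, 0.0, 135.0]
ft_force: [-0.1, -0.5, 0.3]
finger_gap: 50.5
grip_force: 47.1
```

apply_moves(
  targets=[
    [0, 0, 1, 0, 0, 0, 0.6],
    [0, 0, 1, 0, 0, 0, 0.6],
    [0, 0, 1, 0, 0, 0, 0.6],
    [0, 0, 0, 0, 0, 0, 0.6],
    [0, 0, 0, 0, 0, 0, 0.6],
  ],
)

```text
time: 22.72
tool_pos: [539.4, -15.3, 41.3]
tcp_rot: [-180.0, -0.0, 135.0]
ft_force: [-0.4, 0.0, -0.7]
finger_gap: 50.8
grip_force: 47.1
```

apply_moves(
  targets=[
    [0, 0, 0.7, 0, 0, 0, 0.6],
    [0, 0, 0.7, 0, 0, 0, 0.6],
    [0, 0, 0, 0, 0, 0, 0.6],
    [0, 0, 0, 0, 0, 0, 0.6],
  ],
)

```text
time: 23.22
tool_pos: [539.4, -15.3, 39.9]
tcp_rot: [-180.0, -0.0, 135.0]
ft_force: [0.3, 1.4, -1.0]
finger_gap: 50.6
grip_force: 47.1
```

apply_moves(
  targets=[
    [0, 0, 0.5, 0, 0, 0, 0.6],
    [0, 0, 0.5, 0, 0, 0, 0.6],
    [0, 0, 0, 0, 0, 0, 0.6],
    [0, 0, 0, 0, 0, 0, 0.6],
  ],
)

```text
time: 23.72
tool_pos: [539.5, -15.3, 39.0]
tcp_rot: [180.0, 0.0, 135.0]
ft_force: [-0.3, 0.2, 1.4]
finger_gap: 50.7
grip_force: 47.3
```

apply_moves(
  targets=[
    [0, 0, 0.5, 0, 0, 0, 0.6],
    [0, 0, 0.5, 0, 0, 0, 0.6],
    [0, 0, 0, 0, 0, 0, 0.6],
    [0, 0, 0, 0, 0, 0, 0.6],
  ],
)

```text
time: 24.22
tool_pos: [539.5, -15.3, 39.0]
tcp_rot: [-180.0, 0.0, 135.0]
ft_force: [-7.0, 0.7, 11.6]
finger_gap: 50.6
grip_force: 48.3
```

The force rose to 11.6 N with z stuck at 39.0, as predicted for the seat, so the roll is home. I'll relieve the push, open and retract.

apply_moves(
  targets=[
    [0, 0, -0.7, 0, 0, 0, 0.6],
    [0, 0, 0, 0, 0, 0, 0.6],
    [0, 0, 0, 0, 0, 0, 0.45],
    [0, 0, 0, 0, 0, 0, 0.3],
    [0, 0, 0, 0, 0, 0, 0.1],
    [0, 0, 0, 0, 0, 0, 0],
    [0, 0, 0, 0, 0, 0, 0],
    [0, 0, 0, 0, 0, 0, 0],
    [0, 0, -10, 0, 0, 0, 0],
    [0, 0, -25, 0, 0, 0, 0],
    [0, 0, -40, 0, 0, 0, 0],
    [0, 0, -50, 0, 0, 0, 0],
    [0, 0, -40, 0, 0, 0, 0],
    [0, 0, -25, 0, 0, 0, 0],
    [-60, 0, 0, 0, 0, 0, 0],
    [-60, 0, 0, 0, 0, 0, 0],
    [0, 0, 0, 0, 0, 0, 0],
    [0, 0, 0, 0, 0, 0, 0],
  ],
)

```text
time: 26.48
tool_pos: [624.1, -100.0, 228.6]
tcp_rot: [-180.0, -0.0, 135.0]
ft_force: [-0.4, 0.3, 0.7]
finger_gap: 85.4
grip_force: 0.0
```

```bash
python3 - <<'E'
from h import *
t=optics.snapshot("scene")[130:340,0:420];cv2.imwrite("pics/f.png",cv2.resize(t,(800,400))[:,:,::-1])
c=optics.get_calibration("scene")
print(proj(c,(539,-15,82)),proj(c,(539,-15,12)))
E
```

```text
[243.83407266 206.75542113] [244.62444143 232.60970668]
```

View pics/f.png

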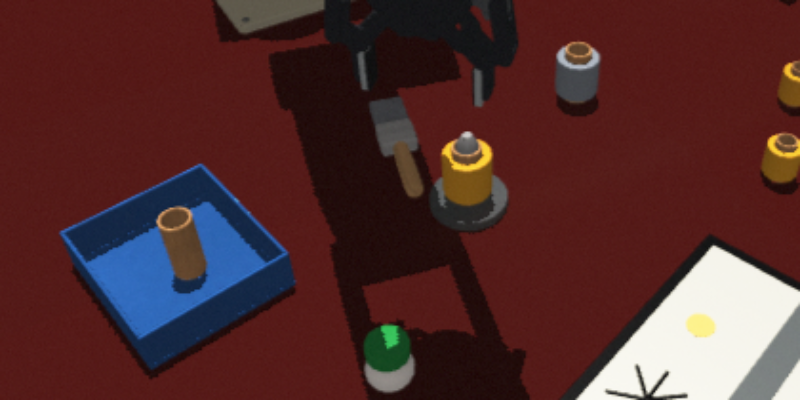

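The gold roll sits home on the stand with the spindle tip showing above it, in crop pixels at (467,140). The core stands in the blue tray at (183,243). The silver roll, brush and pot are where they were.

```bash
python3 -c "
from bench import r
print(r.hand_in())"
```

```text
the job is handed in; nothing more can be done
None
```

The empty core is in the blue scrap tray, the gold foil roll is fully home on the spindle, and the silver roll, brush and paint pot were left untouched; I handed the job in at about 26.5 s of the 72 s allowed.

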